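# Lock a framed picture on a display stand with a square key

## Robot

A 6-joint arm with a two-finger parallel gripper is mounted at the origin on the work surface. World frame = base frame: x ahead of the robot, y to its left, z up, the work surface at z = 0. Lengths are in m, angles in degrees, forces in N, time in s.
With the tool pointing down it reaches from about 0.25 to 0.725 m from the base axis. Payload 4 kg.
Tool frame: the origin (TCP) lies midway between the tips of the shut fingers; the grasp point (between the pads) lies 19 mm behind it; z points along the fingers, y is the line along which they close (so a half turn about z gives the same grasp; the last joint's range is limited). The gripper opens to 85 mm and grips with 20 to 120 N. Pads are 22 mm wide; open, the fingers measure 114 mm over their backs; the gripper's body (76 mm by 85 mm) begins 54 mm behind the grasp point. The pads swing forward as they close: fully open they stand 13 mm farther back than shut.
Start: joints at [-75.287, 13.785, 0.286, 76.501, 0, 90], TCP at [0.127, -0.484, 0.231] pointing down, gripper open.
Joint ranges: [-155.79, 155.79], [-60.16, 107.12], [-62.33, 73.08], [-114, 123.19], [-81.49, 82.49], [-180, 180]. Speed limits (degrees/s): [159.86, 159.86, 180, 180, 180, 180].

## Interface

Orientations are given as [roll, pitch, yaw] about the fixed x, y, z axes, in that order (R = Rz(yaw) Ry(pitch) Rx(roll)).
In Python, from bench import robot gives the robot as it stands. The module is installed in compiled form; this text tells all that it offers.
- The arm moves only by the tool arm_command, never from a script. Its argument "series" is a list of rows, each an object of numbers: "x", "y", "z": the shift along the tool's x, y, z in mm; "rx", "ry", "rz": the turn, a rotation vector about the tool's x, y, z in degrees; "gripper": the gripper's target within -1 to 1 (shut at 1, half-way at 0, fully open at -1). In form: [{"x": .., "y": .., "z": .., "rx": .., "ry": .., "rz": .., "gripper": ..}, ...]. A call has 1 to 5 rows; each row shifts and turns the commanded pose from where the row before left it, along the tool's axes as they then stand; what a row does not reach is not made up. A row lasts 1/12 s, in which the tool goes at most 41.7 mm and 7.16 degrees, less where a joint would pass 70% of its speed; a pose out of reach is approached as far as the arm can. A call with a gripper value outside its range is refused whole. The fingers move at their own pace and stop on an object; the grip force is fixed at half the most. Time passes only in rows, so rows that do not move let the fingers close. It gives the time, the measured TCP pose, the force, the opening and the grip force at its end, in the units of the state.
- robot.read_state(): the state, without advancing time (a new reading comes with each control period).
- robot.capture(name): name is "side" or "top"; returns a dict with "frame" (384x512x3 uint8, blue, green, red), "fx", "fy", "cx", "cy" (pixels), "camera_from_world" (4x4, takes a point from world to camera coordinates). Camera axes: x right, y up, looking along -z (the intrinsics and any distortion apply to the point x, -y, -z); pixel columns grow to the right and rows downward; lengths in m; the calibration is good to about 2 mm. A picture is of the moment at which its call begins. There is no depth.
- robot.hand_in(): hands the job in; it is judged then, once.
The state is a dict: "time_s": time; "joint_pos": joint angles; "qd": joint speeds; "joint_torque": joint torques, N m; "ee_pos": TCP position; "ee_rot": TCP orientation; "wrist_force": force on the tool from outside, world axes, zero at the start; "moment": the same for the moment, N m; "grip_width": opening from 0.0 (shut) to 1.0 (fully open); "finger_force": force on a finger pad.
Only numpy, scipy, OpenCV 4.12 (cv2) and the standard library are available. Lean on these libraries where they do the work, as an engineer would, in place of code of your own. Each camera call takes 0.05 s, during which the arm holds its last target. There are 200 camera calls.

## Task

Lock the framed picture onto the sloping display stand: take the blue-handled square key out of its wooden block, put its tip right down into the square recess of the brass turn-lock, push the lock in against its spring and, keeping it pushed, turn it a quarter turn clockwise to its end stop, so that the red keeper lies over the frame and the lock springs back out. Then put the key fully back, upright, in the same block. Turn the lock only with the key, keep the gripper and arm off the stand, and leave the yellow punch in its block, the cup and the jar alone.

Things in the scene. Friction and masses are not known exactly. Their poses are not given: they have to be found in the camera images.
- key: Square key, 140 g, loose, standing upright in key_block. Origin: centre of its lower end (tip); z runs up to the handle. Steel shank: a round pilot nose tapering from 7 mm across at the tip to 12 mm at z = 6 mm, then square 12 x 12 mm up to z = 55 mm; blue square handle 22 x 22 mm, z = 55 to 105 mm, flats parallel to those of the shank (x and y are normal to the flats).
- key_block: Wooden block 64 x 64 x 45 mm high, fixed; origin: centre of its underside. In its middle, a vertical square hole 14.4 x 14.4 mm, sides along its x and y, 35 mm deep with a small chamfer: the key's tip rests on the hole's floor, 10 mm above the origin.
- punch: Round punch in the second block: as the key in size but with a yellow handle and a plain round 12 mm shank. Bystander, 140 g; origin at its lower end.
- punch_block: Fixed wooden block of the same make as key_block; holds the punch. Origin: centre of its underside.
- stand: Fixed wooden display stand, 230 x 260 mm, origin on the table under the slope's centre. Its face slopes at 32 degrees, rising from about 50 mm at the front (-x side of its frame) to about 193 mm at the back. On the face lie the framed picture (9 mm thick) and, below the frame's lower edge, the turn-lock: a brass square hub 36 x 36 mm in a round dark bezel (72 mm across, 9 mm high), its top 26 mm above the face.
- recess (a point): Centre of the mouth of the square recess in the hub's top; moves with the hub. z points out along the lock's axis (32 degrees from vertical, leaning to the stand's front); x, y are normal to the walls. Recess 13.6 x 13.6 mm, 14 mm deep, flat floor, 2 mm chamfer. Red keeper bar 14 x 4 mm, top 5 mm below the mouth, reaches 66 mm along +y: to the stand's left when unlocked, up the slope over the frame when locked.
- lock_knob (a joint): Turn of the lock (rad): 0 unlocked, 1.571 (end stop) locked; grows clockwise as seen from outside, looking into the recess. Friction about 0.04 N m. An inner lug blocks it from about 0.1 rad onwards unless the lock is pushed in at least 4 mm; between 0.1 and about 1.4 rad the lock cannot spring out.
- lock_press (a joint): How far the lock is pushed in along its axis (m): 0 out, 0.007 at the hard stop. Spring: 3 N to start, 7 N at the stop.
- cup: Loose orange cup, 78 mm across, 95 mm high, 60 g; origin: centre of its underside. Bystander.
- jar: Loose closed white paint jar with a blue band, 52 mm across, 60 mm high, 120 g; origin: centre of its underside. Bystander.
Mind the look-alikes: they are no part of the job. What is meant by the key is not purple, and is the smaller of those in its own colour.

How it is judged (in metres and radians):
On the way, in this order (a step that is already met when the one before it is completed fails the run):
1. the key's tip is down in the recess (10 mm or more), and the lock pushed in 3 mm or more, not yet turned past 0.3 rad (x of key in the frame of recess between -0.003 and 0.003 m and y of key in the frame of recess between -0.003 and 0.003 m and z of key in the frame of recess below -0.01 m and angle between the z axis of key and the z axis of recess, either way round below 0.12 rad and value of joint lock_press above 0.003 m and value of joint lock_knob below 0.3 rad), for 0.1 s.
2. the lock is turned to its end (over 1.45 rad) with the key in the recess (x of key in the frame of recess between -0.003 and 0.003 m and y of key in the frame of recess between -0.003 and 0.003 m and z of key in the frame of recess below -0.01 m and angle between the z axis of key and the z axis of recess, either way round below 0.12 rad and value of joint lock_knob above 1.45 rad), for 0.1 s.
At the end, for the whole second after the job is handed in: The lock stands at its end stop (over 1.45 rad) and has sprung out (within 1.5 mm); the key is at rest upright (within 8 degrees) in its own block, its tip within 4 mm of the hole's floor and 6 mm of the block's middle (value of joint lock_knob above 1.45 rad and value of joint lock_press below 0.0015 m and horizontal distance between key and key_block below 0.006 m and z of key in the frame of key_block between 0.005 and 0.014 m and angle between key's own z axis and vertical below 0.14 rad and linear speed of key below 0.02 m/s); the robot touches nothing.
It fails at once if the gripper touches the stand or the lock (over 2 N) (contact force between the fingers and stand above 2 N).
It fails at once if the arm touches the stand or the lock (over 2 N) (contact force between the arm and stand above 2 N).
It fails at once if the punch is moved over 20 mm or tipped (distance of punch from where it was at the start of the episode above 0.02 m or angle between punch's own z axis and vertical above 0.35 rad).
It fails at once if the cup is moved over 20 mm or tipped (distance of cup from where it was at the start of the episode above 0.02 m or angle between cup's own z axis and vertical above 0.35 rad).
It fails at once if the jar is moved over 20 mm or tipped (distance of jar from where it was at the start of the episode above 0.02 m or angle between jar's own z axis and vertical above 0.35 rad).
It also fails if it takes over 61 s, if anything falls off the work surface, if the arm or the gripper's body presses on something with over 40 N, if the wrist force passes 120 N, or if a joint passes its speed limit or range.

## Working session

There is one attempt and no reset: what is moved stays moved. The work goes in short steps, Python scripts to look and compute and a tool call to move; the robot and the scene stay as the last step left them, time stands still between calls to the robot, and variables do not carry over. Pictures are saved under pics/ and viewed, at most 10 in all, crops included, and the job is handed in when it is done.

Besides the shell and the picture viewer there is one more tool, called after "Call:" by a JSON object that holds its "fn" and its "kwargs". arm_command: Moves the arm, as the interface text tells. Its arguments: {"type":"object","properties":{"series":{"type":"array"}},"required":["series"]}

```bash
mkdir -p pics; python3 - <<'E'
from bench import robot
import cv2,numpy as np,pickle
d={n:robot.capture(n) for n in("side","top")}
pickle.dump(d,open('c0.pkl','wb'))
for n in d:
    cv2.imwrite(f'pics/{n}0.png',cv2.resize(d[n]['frame'],(800,600),interpolation=cv2.INTER_CUBIC))
    c=d[n];print(n,c['fx'],c['fy'],c['cx'],c['cy'],[k for k in c]);print(np.round(c['camera_from_world'],4))
print(robot.read_state())
E
```

```text
side 486.7164542616483 486.7164542616483 256.8143948377819 190.45018501832135 ['frame', 'fx', 'fy', 'cx', 'cy', 'camera_from_world']
[[ 0.8898 -0.456   0.0167 -0.5174]
 [ 0.3423  0.6912  0.6365 -0.1793]
 [-0.3018 -0.5606  0.7711 -0.9049]
 [ 0.      0.      0.      1.    ]]
top 363.52420730721974 363.52420730721974 254.10117427918848 189.1605357118833 ['frame', 'fx', 'fy', 'cx', 'cy', 'camera_from_world']
[[-0.0268 -0.9995  0.0142 -0.0886]
 [ 0.9928 -0.025   0.1168 -0.5328]
 [-0.1164  0.0172  0.9931 -0.9233]
 [ 0.      0.      0.      1.    ]]
{'time_s': 0.1, 'joint_pos': array([-7.52850509e+01,  1.38268390e+01,  2.20444287e-01,  7.65035675e+01,
       -7.17620260e-04,  8.99989827e+01]), 'qd': array([ 0.06718876, -0.08059987,  0.21321572, -0.00910266,  0.00136063,
        0.03989993]), 'joint_torque': array([-6.84640509e-04, -3.73137438e+01,  2.53010291e+01,  1.09180095e-02,
        6.52511858e-05, -8.56595008e-07]), 'ee_pos': array([ 0.12685236, -0.48303391,  0.23050451]), 'ee_rot': array([-1.79890038e+02,  7.15666542e-04,  1.47159678e+01]), 'wrist_force': array([-0.15296941, -0.19568906, -0.73879977]), 'moment': array([0.01487329, 0.01127756, 0.00015806]), 'finger_force': 0.0, 'grip_width': 0.9992490437317744}
```

View pics/side0.png

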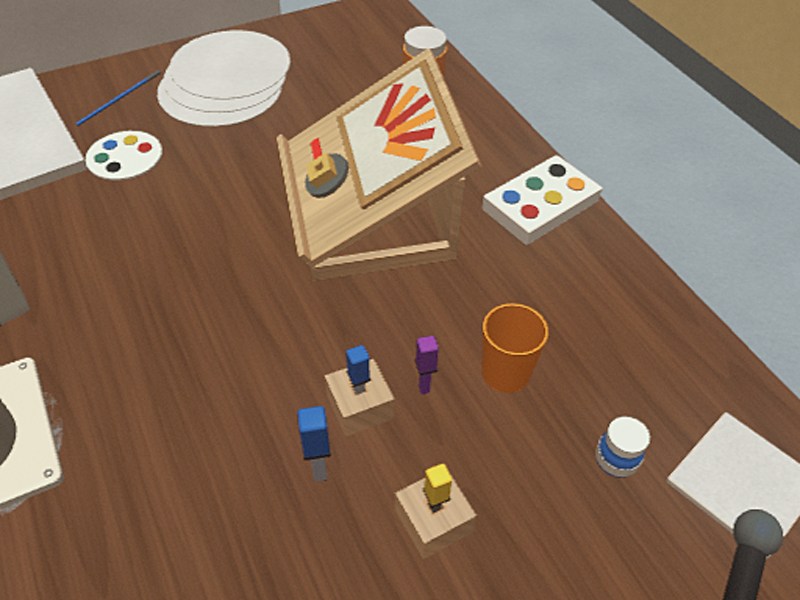

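View pics/top0.png

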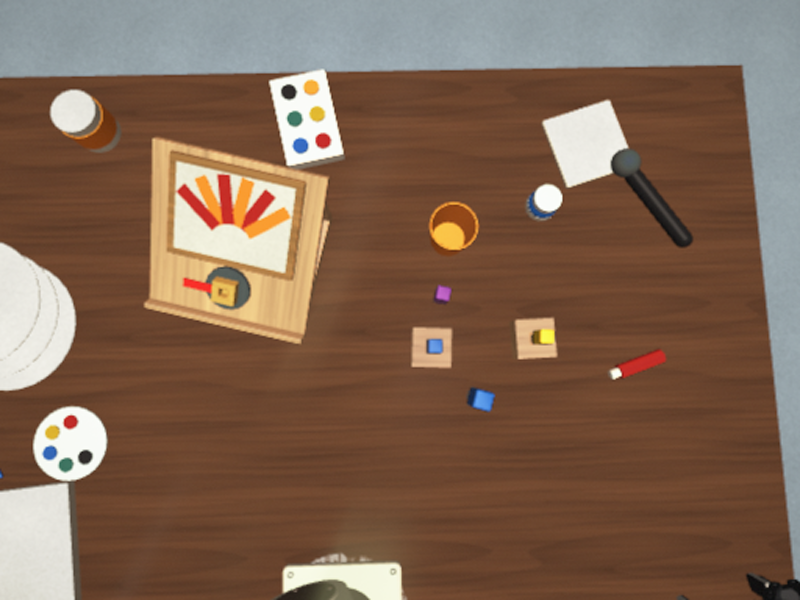

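The blue things in the side view are the small blue handle standing in a wooden block (358,365) and a larger blue one standing loose on the table (314,435). A purple one stands at (426,362). The key is the small one in the block: it is blue, smaller than the other blue one, and in a block. I'll confirm that with an enlarged crop.

```bash
cat > h.py <<'E'
import numpy as np,cv2
def ray(c,u,v):
    T=c['camera_from_world'];R=T[:3,:3];o=-R.T@T[:3,3]
    d=R.T@np.array([(u-c['cx'])/c['fx'],-(v-c['cy'])/c['fy'],-1.]);return o,d
def onz(c,u,v,z):
    o,d=ray(c,u,v);return o+d*(z-o[2])/d[2]
def tri(*obs):
    A=0;b=0
    for c,u,v in obs:
        o,d=ray(c,u,v);d=d/np.linalg.norm(d);P=np.eye(3)-np.outer(d,d);A=A+P;b=b+P@o
    return np.linalg.solve(A,b)
def proj(c,p):
    T=c['camera_from_world'];q=T[:3,:3]@p+T[:3,3]
    return c['cx']+c['fx']*q[0]/-q[2],c['cy']-c['fy']*q[1]/-q[2]
def blobs(c,lo,hi,amin=15):
    m=cv2.inRange(cv2.cvtColor(c['frame'],cv2.COLOR_BGR2HSV),lo,hi)
    n,l,s,ce=cv2.connectedComponentsWithStats(m)
    return [(int(s[i,4]),ce[i].round(1),s[i,:4].tolist()) for i in range(1,n) if s[i,4]>=amin],l
E
python3 - <<'E'
from h import *;import pickle
d=pickle.load(open('c0.pkl','rb'));s,t=d['side']['frame'],d['top']['frame']
f=lambda im,x,y,w,h,W,H:cv2.resize(im[y:y+h,x:x+w],(W,H),interpolation=cv2.INTER_CUBIC)
a=f(t,90,85,125,140,400*125//140,400) if 0 else None
# tiles: top lock, top blocks, side lock, side blocks
A=f(t,90,150,50,38,400,304);B=f(t,255,200,50,38,400,304);C=f(s,175,80,60,44,400,293);D=f(s,180,210,100,73,400,292)
cv2.imwrite('pics/crops.png',np.vstack([np.hstack([A,B]),np.hstack([C,D[:293] if D.shape[0]==293 else cv2.resize(D,(400,293))])]))
for n in d:
    for nm,lo,hi in(('blue',(100,120,40),(125,255,255)),('red',(0,190,120),(5,255,255)),('yel',(22,150,100),(32,255,255))):
        print(n,nm,[(b[0],b[1].tolist(),b[2]) for b in blobs(d[n],lo,hi)[0]])
E
```

```text
side blue [(97, [71.1, 64.8], [49, 50, 46, 30]), (35, [70.2, 92.0], [66, 90, 9, 5]), (67, [326.8, 125.4], [322, 122, 11, 8]), (275, [228.9, 232.9], [222, 221, 15, 25]), (513, [200.4, 275.6], [191, 260, 20, 33]), (191, [395.4, 292.4], [384, 277, 28, 23])]
side red [(18, [270.7, 64.0], [266, 61, 9, 8]), (46, [202.1, 94.6], [200, 89, 6, 12]), (20, [92.2, 93.8], [89, 92, 8, 5])]
side yel [(34, [83.3, 89.0], [80, 87, 8, 5]), (66, [353.6, 125.7], [349, 122, 10, 8]), (162, [280.3, 303.9], [273, 297, 16, 15])]
top blue [(66, [191.9, 92.8], [188, 89, 9, 9]), (50, [343.1, 133.7], [339, 124, 15, 15]), (75, [278.1, 221.1], [274, 217, 9, 9]), (178, [307.6, 255.3], [300, 249, 17, 14]), (55, [31.5, 289.4], [28, 286, 8, 8])]
top red [(55, [206.3, 89.4], [203, 86, 8, 8]), (200, [144.0, 127.1], [140, 112, 9, 31]), (179, [126.7, 132.2], [114, 119, 26, 27]), (162, [164.6, 133.2], [155, 123, 20, 23]), (79, [126.0, 181.9], [118, 178, 17, 9]), (261, [410.5, 231.9], [395, 224, 31, 18]), (47, [44.6, 269.6], [41, 266, 8, 8])]
top yel [(63, [202.4, 72.3], [198, 68, 9, 9]), (19, [146.5, 190.3], [143, 186, 6, 9]), (79, [349.9, 215.0], [346, 211, 9, 9]), (51, [32.9, 276.4], [29, 273, 9, 8])]
```

View pics/crops.png

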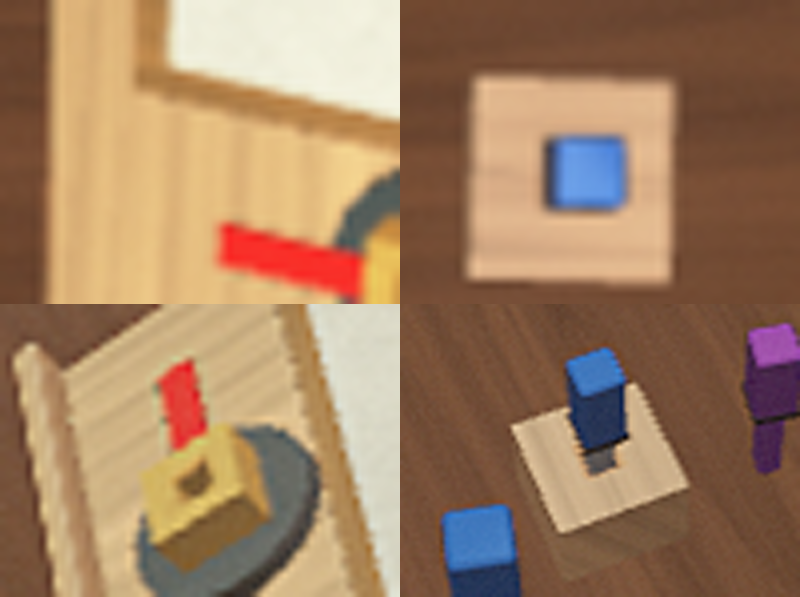

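The bottom-right tile confirms the key: a small blue handle on a steel shank in the block. The larger loose blue one and the purple one are decoys. In the top tile the block corners are around (73..275, 75..284) at 8x. In the side tile the lock's recess is at about (195,480). Next I'll measure the lock.

```bash
python3 - <<'E'
from h import *;import pickle
d=pickle.load(open('c0.pkl','rb'));S,T=d['side'],d['top']
t=T['frame'];s=S['frame']
f=lambda im,x,y,w,h,W,H:cv2.resize(im[y:y+h,x:x+w],(W,H),interpolation=cv2.INTER_CUBIC)
cv2.imwrite('pics/lock.png',np.hstack([f(t,120,165,40,40,400,400),f(s,190,90,40,40,400,400)]))
# block
q=np.array([(73,75),(275,80),(270,284),(68,279)])/8+[255,200]-.5+1/16
P=np.array([onz(T,u,v,.045) for u,v in q]);print('block',P.round(4),P.mean(0).round(4))
for a,b in((0,1),(3,2),(0,3),(1,2)):
    e=P[b]-P[a];print('edge yaw',np.degrees(np.arctan2(e[1],e[0])).round(1),np.linalg.norm(e).round(4))
m=cv2.inRange(cv2.cvtColor(t,cv2.COLOR_BGR2HSV),(100,120,40),(125,255,255))[215:228,272:285]
# key handle top
print('keytop',onz(T,(278.1),221.1,.115).round(4), 'tri w side', tri((T,278.3,221.2),(S,180+197/4,210+68/4)).round(4))
# frame lower edge outer in top (view px*0.64)
a=onz(T,*(np.array([(168,240)])[0]*.64),.12);b=onz(T,*(np.array([291,279])*.64),.12);e=a-b;print('frame edge yaw of +y',np.degrees(np.arctan2(e[1],e[0])))
a=onz(T,*(np.array([146,305])*.64),.06);b=onz(T,*(np.array([301,342])*.64),.06);e=a-b;print('front lip',np.degrees(np.arctan2(e[1],e[0])),np.linalg.norm(e),a,b)
m=cv2.inRange(cv2.cvtColor(t,cv2.COLOR_BGR2HSV),(0,190,120),(5,255,255))
n,l=cv2.connectedComponents(m);k=np.argwhere(l==l[182,126])[:,::-1].astype(np.float32)
vx=cv2.fitLine(k,cv2.DIST_L2,0,.01,.01).ravel();a=onz(T,*vx[2:],.1);b=onz(T,*(vx[2:]+10*vx[:2]),.1);e=a-b
print('keeper',np.degrees(np.arctan2(e[1],e[0])))
print('recess guess',tri((T,143.4,186.2),(S,204.2,106.4)))
E
```

```text
block [[ 0.4769 -0.1255  0.045 ]
 [ 0.4736 -0.1905  0.045 ]
 [ 0.4085 -0.1864  0.045 ]
 [ 0.4118 -0.1219  0.045 ]] [ 0.4427 -0.1561  0.045 ]
edge yaw -92.9 0.0651
edge yaw -92.9 0.0646
edge yaw 176.9 0.0652
edge yaw 176.4 0.0653
keytop [ 0.4428 -0.1559  0.115 ] tri w side [ 0.4433 -0.1568  0.1115]
frame edge yaw of +y 70.88114346631194
front lip 75.13028385840131 0.2584266909093199 [0.52191651 0.3047028  0.06      ] [0.45559855 0.05493034 0.06      ]
keeper 73.06391805796984
recess guess [0.53469027 0.16605957 0.10633319]
```

View pics/lock.png

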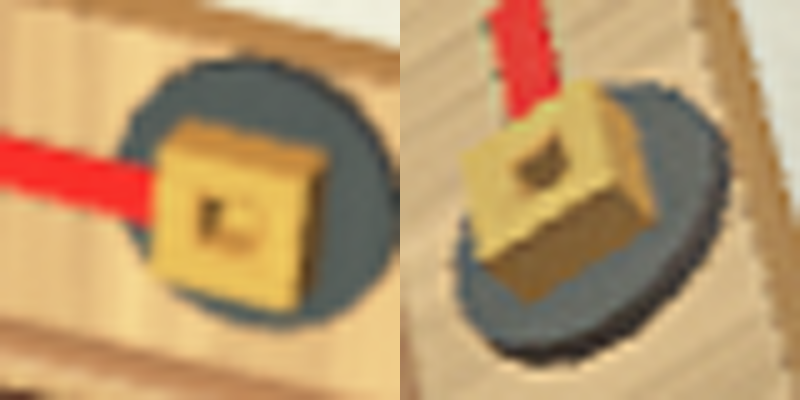

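```bash
cat >> h.py <<'E'
from scipy.spatial.transform import Rotation as Ro
psi=np.radians(-15.5);a=np.radians(32)
sx=np.array([np.cos(psi),np.sin(psi),0]);n=-np.sin(a)*sx+np.cos(a)*np.array([0,0,1])
def ins_R():   # tool z=-n, tool x up the slope, y horizontal
    z=-n;x=np.cos(a)*sx+np.sin(a)*np.array([0,0,1]);return Ro.from_matrix(np.c_[x,np.cross(z,x),z])
def down(y):return Ro.from_euler('xyz',[180,0,y],degrees=True)
def plan(p,R,st,N=None):
    R0=Ro.from_euler('xyz',st['ee_rot'],degrees=True);dp=(np.array(p)-st['ee_pos'])*1000
    w=(R0.inv()*R).as_rotvec(degrees=True)
    N=N or int(np.ceil(max(np.linalg.norm(dp)/40,np.linalg.norm(w)/7,1)))
    print('TCP',st['ee_pos'].round(4),st['ee_rot'].round(2),'F',st['wrist_force'].round(1),'t',round(st['time_s'],1),'g',round(st['grip_width'],3))
    print('N',N,'total tool shift',R0.inv().apply(dp).round(1),'rot',w.round(2),'per-row rot',(w/N).round(2))
    for k in range(N):
        Rk=R0*Ro.from_rotvec(w*k/N,degrees=True);print(Rk.inv().apply(dp/N).round(1).tolist(),end=' ')
    print()
E
python3 - <<'E'
from h import *;from bench import robot;import pickle
d=pickle.load(open('c0.pkl','rb'));S,T=d['side'],d['top']
print('recess',tri((T,142.75,186.5),(S,203.65,105.7)).round(4),n)
o=[onz(c,u,v,.11) for c,u,v in((T,142.75,186.5),(S,203.65,105.7))];print(o)
plan([.443,-.156,.2],down(-3),robot.read_state())
E
```

```text
recess [0.5339 0.1672 0.1078] [-0.51064634  0.14161476  0.8480481 ]
[array([0.53437064, 0.16628216, 0.11      ]), array([0.53219424, 0.16494727, 0.11      ])]
TCP [ 0.1269 -0.483   0.2305] [-179.89    0.     14.72] F [-0.2 -0.2 -0.7] t 0.1 g 0.999
N 12 total tool shift [ 388.9 -235.9   31. ] rot [-0.11  0.02 17.72] per-row rot [-0.01  0.    1.48]
[32.4, -19.7, 2.6] [31.9, -20.5, 2.6] [31.3, -21.3, 2.6] [30.8, -22.1, 2.6] [30.2, -22.9, 2.6] [29.6, -23.7, 2.6] [29.0, -24.4, 2.6] [28.4, -25.2, 2.6] [27.7, -25.9, 2.6] [27.0, -26.6, 2.6] [26.3, -27.3, 2.5] [25.6, -27.9, 2.5]
```

Call:
{"fn": "arm_command", "kwargs": {"series": [{"x":32,"y":-20,"z":2,"rz":1.5,"gripper":-0.2},{"x":32,"y":-20.5,"z":2,"rz":1.5,"gripper":-0.2},{"x":31,"y":-21,"z":2,"rz":1.5,"gripper":-0.2},{"x":31,"y":-22,"z":2,"rz":1.5,"gripper":-0.2},{"x":30,"y":-23,"z":2,"rz":1.5,"gripper":-0.2}]}}

```text
invalid input
```

Call:
{"fn": "arm_command", "kwargs": {"series": [{"x":29.5,"y":-23.5,"z":2,"rz":1.5,"gripper":-0.2},{"x":29,"y":-24.5,"z":2,"rz":1.5,"gripper":-0.2},{"x":28.5,"y":-25,"z":2,"rz":1.5,"gripper":-0.2},{"x":27.5,"y":-26,"z":2,"rz":1.5,"gripper":-0.2},{"x":27,"y":-26.5,"z":2,"rz":1.5,"gripper":-0.2}]}}

```text
invalid input
```

Call:
{"fn": "arm_command", "kwargs": {"series": [{"x":26,"y":-27.5,"z":2,"rz":1.5,"gripper":-0.2},{"x":25.5,"y":-28,"z":2,"rz":1.2,"gripper":-0.2},{"gripper":-0.2},{"gripper":-0.2}]}}

```text
invalid input
```

```bash
python3 - <<'E'
from h import *;from bench import robot
s=robot.read_state();plan([.443,-.1563,.076],down(-3),s);print(s['joint_pos'].round(1))
c=robot.capture('side');t=robot.capture('top')
f=lambda im,x,y,w,h,W,H:cv2.resize(im[y:y+h,x:x+w],(W,H),interpolation=cv2.INTER_CUBIC)
cv2.imwrite('pics/above.png',np.hstack([f(c['frame'],170,150,120,150,400,500),f(t['frame'],230,180,96,120,400,500)]))
E
```

```text
TCP [ 0.1269 -0.483   0.2305] [-179.89    0.     14.72] F [-0.2 -0.2 -0.7] t 0.1 g 0.999
N 13 total tool shift [ 388.8 -235.4  155. ] rot [-0.11  0.02 17.72] per-row rot [-0.01  0.    1.36]
[29.9, -18.1, 11.9] [29.5, -18.8, 11.9] [29.0, -19.5, 11.9] [28.5, -20.2, 11.9] [28.0, -20.9, 11.9] [27.5, -21.5, 11.9] [27.0, -22.2, 11.9] [26.5, -22.8, 11.9] [25.9, -23.5, 11.9] [25.4, -24.1, 11.9] [24.8, -24.7, 11.9] [24.2, -25.2, 11.9] [23.6, -25.8, 11.9] 
[-75.3  13.8   0.2  76.5  -0.   90. ]
```

View pics/above.png

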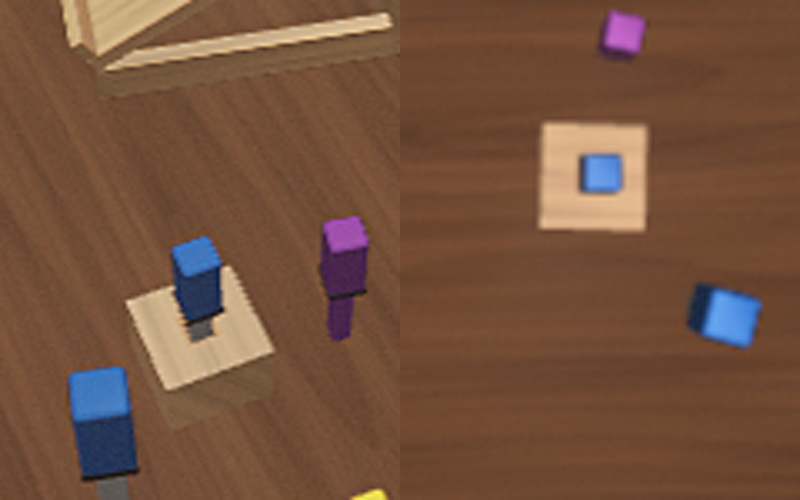

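The picture shows the arm still away from the scene: the moves were refused as invalid, and the key in its block hasn't changed. All the fields are probably required, so I'll send complete rows.

Call:
{"fn": "arm_command", "kwargs": {"series": [{"x":32,"y":-20,"z":2,"rx":0,"ry":0,"rz":1.5,"gripper":-0.2},{"x":32,"y":-20.5,"z":2,"rx":0,"ry":0,"rz":1.5,"gripper":-0.2},{"x":31,"y":-21,"z":2,"rx":0,"ry":0,"rz":1.5,"gripper":-0.2},{"x":31,"y":-22,"z":2,"rx":0,"ry":0,"rz":1.5,"gripper":-0.2},{"x":30,"y":-23,"z":2,"rx":0,"ry":0,"rz":1.5,"gripper":-0.2}]}}

```text
time_s: 0.62
ee_pos: [0.2589, -0.3462, 0.2211]
ee_rot: [-180.0, -0.0, 7.1]
wrist_force: [0.3, -0.4, -0.3]
grip_width: 0.6
finger_force: 0.0
```

Call:
{"fn": "arm_command", "kwargs": {"series": [{"x":29.5,"y":-23.5,"z":2,"rx":0,"ry":0,"rz":1.5,"gripper":-0.2},{"x":29,"y":-24.5,"z":2,"rx":0,"ry":0,"rz":1.5,"gripper":-0.2},{"x":28.5,"y":-25,"z":2,"rx":0,"ry":0,"rz":1.5,"gripper":-0.2},{"x":27.5,"y":-26,"z":2,"rx":0,"ry":0,"rz":1.5,"gripper":-0.2},{"x":27,"y":-26.5,"z":2,"rx":0,"ry":0,"rz":1.5,"gripper":-0.2}]}}

```text
time_s: 1.03
ee_pos: [0.3911, -0.2103, 0.2112]
ee_rot: [180.0, -0.0, -0.4]
wrist_force: [0.0, -1.0, 0.1]
grip_width: 0.601
finger_force: 0.0
```

Call:
{"fn": "arm_command", "kwargs": {"series": [{"x":26,"y":-27.5,"z":2,"rx":0,"ry":0,"rz":1.5,"gripper":-0.2},{"x":25.5,"y":-28,"z":2,"rx":0,"ry":0,"rz":1.2,"gripper":-0.2},{"x":0,"y":0,"z":0,"rx":0,"ry":0,"rz":0,"gripper":-0.2},{"x":0,"y":0,"z":0,"rx":0,"ry":0,"rz":0,"gripper":-0.2}]}}

```text
time_s: 1.37
ee_pos: [0.4434, -0.1557, 0.2068]
ee_rot: [-180.0, 0.1, -2.7]
wrist_force: [-0.2, 0.2, -0.8]
grip_width: 0.602
finger_force: 0.0
```

```bash
python3 - <<'E'
from h import *;from bench import robot
s=robot.read_state();plan([.443,-.1563,.076],down(-3),s);print(s['joint_pos'].round(1))
E
```

```text
TCP [ 0.4434 -0.1557  0.2068] [-1.7999e+02  7.0000e-02 -2.7200e+00] F [-0.2  0.2 -0.8] t 1.4 g 0.602
N 4 total tool shift [ -0.3   0.6 130.8] rot [-0.    0.07  0.28] per-row rot [-0.    0.02  0.07]
[-0.1, 0.1, 32.7] [-0.1, 0.1, 32.7] [-0.1, 0.1, 32.7] [-0.1, 0.1, 32.7] 
[-19.3  11.2  -6.8  72.1  -0.  163.4]
```

Call:
{"fn": "arm_command", "kwargs": {"series": [{"x":0,"y":0,"z":0,"rx":0,"ry":0,"rz":-7,"gripper":-0.2},{"x":0,"y":0,"z":0,"rx":0,"ry":0,"rz":-7,"gripper":-0.2},{"x":0,"y":0,"z":0,"rx":0,"ry":0,"rz":-7,"gripper":-0.2},{"x":0,"y":0,"z":0,"rx":0,"ry":0,"rz":-7,"gripper":-0.2},{"x":0,"y":0,"z":0,"rx":0,"ry":0,"rz":-7,"gripper":-0.2}]}}

```text
time_s: 1.78
ee_pos: [0.4415, -0.1586, 0.2073]
ee_rot: [-180.0, 0.0, 32.2]
wrist_force: [0.1, -0.7, -0.6]
grip_width: 0.6
finger_force: 0.0
```

Call:
{"fn": "arm_command", "kwargs": {"series": [{"x":0,"y":0,"z":0,"rx":0,"ry":0,"rz":-7,"gripper":-0.2},{"x":0,"y":0,"z":0,"rx":0,"ry":0,"rz":-7,"gripper":-0.2},{"x":0,"y":0,"z":0,"rx":0,"ry":0,"rz":-7,"gripper":-0.2},{"x":0,"y":0,"z":0,"rx":0,"ry":0,"rz":-7,"gripper":-0.2},{"x":0,"y":0,"z":15,"rx":0,"ry":0,"rz":-7,"gripper":-0.2}]}}

```text
time_s: 2.2
ee_pos: [0.4434, -0.1593, 0.1947]
ee_rot: [179.7, 0.0, 67.2]
wrist_force: [0.9, -0.3, -0.9]
grip_width: 0.598
finger_force: 0.0
```

Call:
{"fn": "arm_command", "kwargs": {"series": [{"x":0,"y":0,"z":15,"rx":0,"ry":0,"rz":-7,"gripper":-0.2},{"x":0,"y":0,"z":15,"rx":0,"ry":0,"rz":-7,"gripper":-0.2},{"x":0,"y":0,"z":15,"rx":0,"ry":0,"rz":-6,"gripper":-0.2},{"x":0,"y":0,"z":0,"rx":0,"ry":0,"rz":0,"gripper":-0.2},{"x":0,"y":0,"z":0,"rx":0,"ry":0,"rz":0,"gripper":-0.2}]}}

```text
time_s: 2.62
ee_pos: [0.4412, -0.1581, 0.1469]
ee_rot: [-179.9, -0.0, 86.8]
wrist_force: [-0.2, 0.3, 0.4]
grip_width: 0.598
finger_force: 0.0
```

```bash
python3 - <<'E'
from h import *;from bench import robot
s=robot.read_state();plan([.443,-.1563,.076],down(87),s);print(s['joint_pos'].round(1))
E
```

```text
TCP [ 0.4412 -0.1581  0.1469] [-1.7986e+02 -2.0000e-02  8.6750e+01] F [-0.2  0.3  0.4] t 2.6 g 0.598
N 2 total tool shift [ 1.9  1.9 70.9] rot [-0.14 -0.02 -0.25] per-row rot [-0.07 -0.01 -0.12]
[0.9, 0.9, 35.4] [0.9, 0.9, 35.4] 
[-19.7  13.6 -13.   63.5  -0.   73.5]
```

Call:
{"fn": "arm_command", "kwargs": {"series": [{"x":1,"y":1,"z":30,"rx":0,"ry":0,"rz":0,"gripper":-0.2},{"x":1,"y":1,"z":25,"rx":0,"ry":0,"rz":0,"gripper":-0.2},{"x":0,"y":0,"z":16,"rx":0,"ry":0,"rz":0,"gripper":-0.2},{"x":0,"y":0,"z":0,"rx":0,"ry":0,"rz":0,"gripper":-0.2},{"x":0,"y":0,"z":0,"rx":0,"ry":0,"rz":0,"gripper":-0.2}]}}

```text
time_s: 3.03
ee_pos: [0.4446, -0.1559, 0.0768]
ee_rot: [-180.0, -0.0, 86.9]
wrist_force: [0.7, 0.3, 0.0]
grip_width: 0.597
finger_force: 0.0
```

```bash
python3 - <<'E'
from h import *;from bench import robot
s=robot.read_state();plan([.443,-.1563,.076],down(87),s)
c=robot.capture('side');t=robot.capture('top')
f=lambda im,x,y,w,h,W,H:cv2.resize(im[y:y+h,x:x+w],(W,H),interpolation=cv2.INTER_CUBIC)
cv2.imwrite('pics/grasp.png',np.hstack([f(c['frame'],170,150,120,150,400,500),f(t['frame'],230,180,96,120,400,500)]))
E
```

```text
TCP [ 0.4446 -0.1559  0.0768] [-179.97   -0.     86.89] F [0.7 0.3 0. ] t 3.0 g 0.597
N 1 total tool shift [-0.5 -1.5  0.8] rot [-0.03 -0.   -0.11] per-row rot [-0.03 -0.   -0.11]
[-0.5, -1.5, 0.8]
```

View pics/grasp.png

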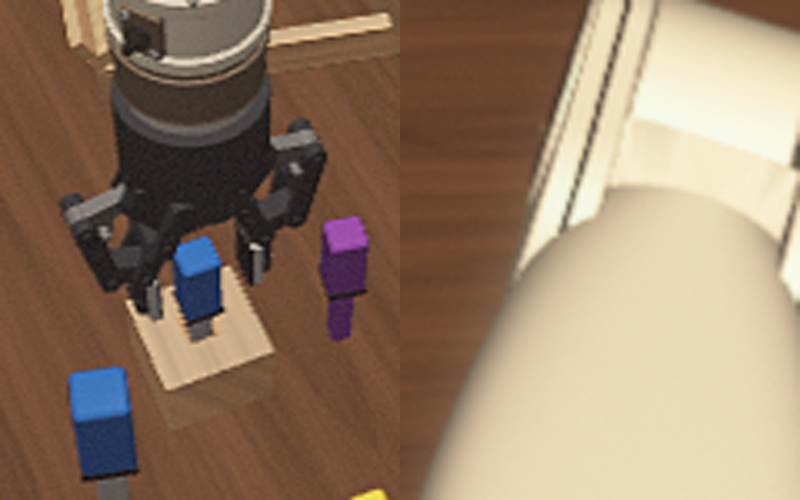

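The side view shows the fingers straddling the blue handle: pads near (150,295) and (255,262), key at (200,275). I'll close the gripper.

Call:
{"fn": "arm_command", "kwargs": {"series": [{"x":0,"y":-1,"z":1,"rx":0,"ry":0,"rz":0,"gripper":0.2},{"x":0,"y":0,"z":0,"rx":0,"ry":0,"rz":0,"gripper":0.6},{"x":0,"y":0,"z":0,"rx":0,"ry":0,"rz":0,"gripper":1},{"x":0,"y":0,"z":0,"rx":0,"ry":0,"rz":0,"gripper":1},{"x":0,"y":0,"z":0,"rx":0,"ry":0,"rz":0,"gripper":1}]}}

```text
time_s: 3.55
ee_pos: [0.4441, -0.1557, 0.0765]
ee_rot: [179.9, 0.0, 87.0]
wrist_force: [-1.6, -0.2, 7.0]
grip_width: 0.252
finger_force: 58.2
```

Call:
{"fn": "arm_command", "kwargs": {"series": [{"x":0,"y":0,"z":0,"rx":0,"ry":0,"rz":0,"gripper":1},{"x":0,"y":0,"z":0,"rx":0,"ry":0,"rz":0,"gripper":1},{"x":0,"y":0,"z":0,"rx":0,"ry":0,"rz":0,"gripper":1}]}}

```text
time_s: 3.8
ee_pos: [0.4441, -0.1557, 0.0765]
ee_rot: [179.9, 0.0, 87.0]
wrist_force: [-1.9, 0.8, 6.3]
grip_width: 0.246
finger_force: 58.2
```

Call:
{"fn": "arm_command", "kwargs": {"series": [{"x":0,"y":0,"z":-20,"rx":0,"ry":0,"rz":0,"gripper":1},{"x":0,"y":0,"z":-30,"rx":0,"ry":0,"rz":0,"gripper":1},{"x":0,"y":0,"z":-35,"rx":0,"ry":0,"rz":0,"gripper":1},{"x":0,"y":0,"z":-35,"rx":0,"ry":0,"rz":0,"gripper":1},{"x":0,"y":0,"z":-30,"rx":0,"ry":0,"rz":0,"gripper":1}]}}

```text
time_s: 4.22
ee_pos: [0.4439, -0.1554, 0.2277]
ee_rot: [179.9, 0.0, 87.0]
wrist_force: [0.5, -0.0, -1.4]
grip_width: 0.257
finger_force: 59.7
```

```bash
cat >> h.py <<'E'
rec=np.array([.5335,.1663,.1085]); L=.0665
def insT(spin,depth):  # TCP with tip at depth below mouth along axis; spin=deg clockwise turned
    R=ins_R()*Ro.from_rotvec([0,0,180+spin],degrees=True)
    return rec+n*(L-depth),R
E
python3 - <<'E'
from h import *;from bench import robot
s=robot.read_state();p,R=insT(0,-.04);print(p,R.as_euler('xyz',degrees=True),s['joint_pos'].round(1));plan(p,R,s,15)
E
```

```text
[0.47911616 0.18138197 0.19881712] [-180.    32.   164.5] [-19.3  10.5  -4.5  75.    0.   73.7]
TCP [ 0.4439 -0.1554  0.2277] [1.7992e+02 2.0000e-02 8.7010e+01] F [ 0.5 -0.  -1.4] t 4.2 g 0.257
N 15 total tool shift [338.1  17.6  28.8] rot [-21.55 -26.85 -75.34] per-row rot [-1.44 -1.79 -5.02]
[22.5, 1.2, 1.9] [22.4, 3.1, 1.3] [22.1, 5.0, 0.7] [21.6, 6.9, 0.1] [20.9, 8.8, -0.3] [20.0, 10.6, -0.7] [19.0, 12.3, -1.0] [17.8, 14.0, -1.3] [16.4, 15.5, -1.5] [15.0, 16.9, -1.5] [13.4, 18.2, -1.5] [11.7, 19.4, -1.5] [9.9, 20.3, -1.3] [8.0, 21.2, -1.1] [6.1, 21.8, -0.7]
```

Call:
{"fn": "arm_command", "kwargs": {"series": [{"x":22.5,"y":1,"z":2,"rx":-1.44,"ry":-1.79,"rz":-5.02,"gripper":1},{"x":22.5,"y":3,"z":1.5,"rx":-1.44,"ry":-1.79,"rz":-5.02,"gripper":1},{"x":22,"y":5,"z":0.5,"rx":-1.44,"ry":-1.79,"rz":-5.02,"gripper":1},{"x":21.5,"y":7,"z":0,"rx":-1.44,"ry":-1.79,"rz":-5.02,"gripper":1},{"x":21,"y":9,"z":0,"rx":-1.44,"ry":-1.79,"rz":-5.02,"gripper":1}]}}

```text
time_s: 4.63
ee_pos: [0.4554, -0.042, 0.2157]
ee_rot: [174.8, 10.3, 111.9]
wrist_force: [0.5, 0.9, -1.5]
grip_width: 0.249
finger_force: 59.8
```

Call:
{"fn": "arm_command", "kwargs": {"series": [{"x":20,"y":10.5,"z":-0.5,"rx":-1.44,"ry":-1.79,"rz":-5.02,"gripper":1},{"x":19,"y":12.5,"z":-1,"rx":-1.44,"ry":-1.79,"rz":-5.02,"gripper":1},{"x":18,"y":14,"z":-1.5,"rx":-1.44,"ry":-1.79,"rz":-5.02,"gripper":1},{"x":16.5,"y":15.5,"z":-1.5,"rx":-1.44,"ry":-1.79,"rz":-5.02,"gripper":1},{"x":15,"y":17,"z":-1.5,"rx":-1.44,"ry":-1.79,"rz":-5.02,"gripper":1}]}}

```text
time_s: 5.05
ee_pos: [0.4668, 0.0709, 0.2058]
ee_rot: [174.6, 21.7, 137.1]
wrist_force: [0.5, -0.7, -1.1]
grip_width: 0.251
finger_force: 59.8
```

```bash
python3 - <<'E'
from h import *;from bench import robot
s=robot.read_state();p,R=insT(0,-.04);print(s['joint_pos'].round(1));plan(p,R,s,5)
E
```

```text
[ 19.   -0.3 -23.9  50.8 -16.3  58.6]
TCP [0.4668 0.0709 0.2058] [174.59  21.69 137.1 ] F [ 0.5 -0.7 -1.1] t 5.0 g 0.251
N 5 total tool shift [64.1 90.6 -9.5] rot [ -7.07  -8.94 -24.89] per-row rot [-1.41 -1.79 -4.98]
[12.8, 18.1, -1.9] [11.1, 19.2, -1.8] [9.4, 20.2, -1.6] [7.5, 20.9, -1.4] [5.7, 21.5, -1.1]
```

Call:
{"fn": "arm_command", "kwargs": {"series": [{"x":13,"y":18,"z":-2,"rx":-1.41,"ry":-1.79,"rz":-4.98,"gripper":1},{"x":11,"y":19,"z":-2,"rx":-1.41,"ry":-1.79,"rz":-4.98,"gripper":1},{"x":9.5,"y":20,"z":-1.5,"rx":-1.41,"ry":-1.79,"rz":-4.98,"gripper":1},{"x":7.5,"y":21,"z":-1.5,"rx":-1.41,"ry":-1.79,"rz":-4.98,"gripper":1},{"x":5.5,"y":21.5,"z":-1,"rx":-1.41,"ry":-1.79,"rz":-4.98,"gripper":1}]}}

```text
time_s: 5.47
ee_pos: [0.4792, 0.181, 0.1989]
ee_rot: [-179.9, 32.0, 164.5]
wrist_force: [-0.4, 0.1, -1.3]
grip_width: 0.246
finger_force: 59.8
```

Call:
{"fn": "arm_command", "kwargs": {"series": [{"x":0,"y":0,"z":0,"rx":0,"ry":0,"rz":0,"gripper":1},{"x":0,"y":0,"z":0,"rx":0,"ry":0,"rz":0,"gripper":1}]}}

```text
time_s: 5.63
ee_pos: [0.4788, 0.1803, 0.1984]
ee_rot: [-180.0, 31.8, 164.3]
wrist_force: [0.5, 0.0, -1.5]
grip_width: 0.25
finger_force: 59.9
```

```bash
python3 - <<'E'
from h import *;from bench import robot
s=robot.read_state();p,R=insT(0,-.04);print(s['joint_pos'].round(1));plan(p,R,s,1)
c=robot.capture('side');t=robot.capture('top')
Rm=Ro.from_euler('xyz',s['ee_rot'],degrees=True)
tip=s['ee_pos']+Rm.apply([0,0,L]);top=s['ee_pos']-Rm.apply([0,0,.0385])
print('tip',tip,'side px',np.round(proj(c,tip),1),'handle bottom px',np.round(proj(c,s['ee_pos']+Rm.apply([0,0,L-.055])),1),'rec px',np.round(proj(c,rec),1),proj(t,rec))
f=lambda im,x,y,w,h,W,H:cv2.resize(im[y:y+h,x:x+w],(W,H),interpolation=cv2.INTER_CUBIC)
cv2.imwrite('pics/pre.png',np.hstack([f(c['frame'],165,50,80,100,480,600),f(t['frame'],110,150,50,100,300,600)]))
E
```

```text
[ 34.6   1.3 -27.8  39.3 -24.   45.6]
TCP [0.4788 0.1803 0.1984] [-179.96   31.85  164.33] F [ 0.5  0.  -1.5] t 5.6 g 0.25
N 1 total tool shift [-0.2  1.1 -0.3] rot [-0.13 -0.15 -0.15] per-row rot [-0.13 -0.15 -0.15]
[-0.2, 1.1, -0.3] 
tip [0.51255265 0.17077654 0.1419236 ] side px [193.1  95.3] handle bottom px [177.2  79.1] rec px [204.  105.7] (np.float64(142.9201183430551), np.float64(186.93641214570818))
```

View pics/pre.png

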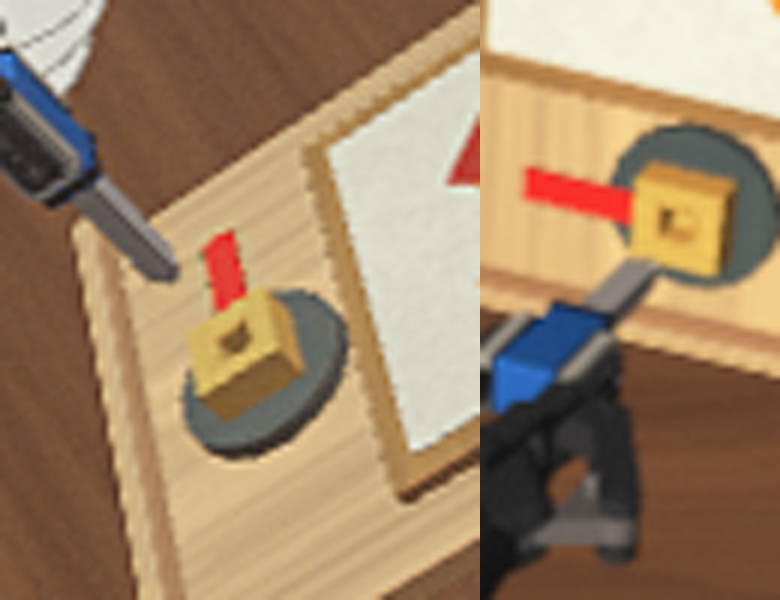

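Side view: the key tip is at (172,278) in the crop, which is image pixel (193.7,96.3), about 40 mm out from the recess at (235,335). Top view: tip at (655,268), image pixel (139.2,194.7), with the recess at (680,222). The axis looks right; next I compute the offset between the camera tip and the predicted tip.

```bash
python3 - <<'E'
from h import *;from bench import robot;import pickle
d=pickle.load(open('c0.pkl','rb'));S,T=d['side'],d['top']
s=robot.read_state();Rm=Ro.from_euler('xyz',s['ee_rot'],degrees=True);tip=s['ee_pos']+Rm.apply([0,0,L])
for k in(0,.055,.105):
    q=s['ee_pos']+Rm.apply([0,0,L-k]);print(k,'side crop',((np.array(proj(S,q))-[165,50])*6+3).round(0),'top crop',((np.array(proj(T,q))-[110,150])*6+[483,3]).round(0))
m=tri((T,138.7,194.2),(S,193.2,95.8));r=tri((T,142.9,186.6),(S,203.7,105.5))
print('tip meas-pred mm',((m-tip)*1e3).round(1),'rec',r.round(4)); 
dv=(r-m)*1e3;print('tip->rec in tool',Rm.inv().apply(dv).round(1),'pred', Rm.inv().apply((rec-tip)*1e3).round(1))
E
```

```text
0 side crop [175. 275.] top crop [646. 266.]
0.055 side crop [ 79. 178.] top crop [583. 330.]
0.105 side crop [-15.  82.] top crop [520. 396.]
tip meas-pred mm [-1.7 -4.2  2.4] rec [0.5336 0.1664 0.109 ]
tip->rec in tool [ 1.1  6.9 41.6] pred [ 0.6  2.3 39.6]
```

Call:
{"fn": "arm_command", "kwargs": {"series": [{"x":0.5,"y":3,"z":10,"rx":0,"ry":0,"rz":0,"gripper":1},{"x":0,"y":0,"z":12,"rx":0,"ry":0,"rz":0,"gripper":1},{"x":0,"y":0,"z":9,"rx":0,"ry":0,"rz":0,"gripper":1},{"x":0,"y":0,"z":0,"rx":0,"ry":0,"rz":0,"gripper":1},{"x":0,"y":0,"z":0,"rx":0,"ry":0,"rz":0,"gripper":1}]}}

```text
time_s: 6.15
ee_pos: [0.4959, 0.177, 0.1722]
ee_rot: [-180.0, 31.9, 164.1]
wrist_force: [-0.4, 0.4, -1.0]
grip_width: 0.251
finger_force: 59.8
```

```bash
python3 - <<'E'
from h import *;from bench import robot
s=robot.read_state();p,R=insT(0,-.008);plan(p,R,s,1)
c=robot.capture('side');t=robot.capture('top')
Rm=Ro.from_euler('xyz',s['ee_rot'],degrees=True);tip=s['ee_pos']+Rm.apply([0,0,L])
print('tip pred crop side',(np.array(proj(c,tip))-[184,80])*10+5,'top',(np.array(proj(t,tip))-[122,165])*10+[405,5])
f=lambda im,x,y,w,h,W,H:cv2.resize(im[y:y+h,x:x+w],(W,H),interpolation=cv2.INTER_CUBIC)
cv2.imwrite('pics/near.png',np.hstack([f(c['frame'],184,80,40,45,400,450),f(t['frame'],122,165,40,45,400,450)]))
E
```

```text
TCP [0.4959 0.177  0.1722] [-179.96   31.88  164.11] F [-0.4  0.4 -1. ] t 6.2 g 0.251
N 1 total tool shift [ 0.6 -0.2  0.3] rot [-0.25 -0.12 -0.33] per-row rot [-0.25 -0.12 -0.33]
[0.6, -0.2, 0.3] 
tip pred crop side [184.65659343 238.85771884] top [600.95485337 236.87579754]
```

View pics/near.png

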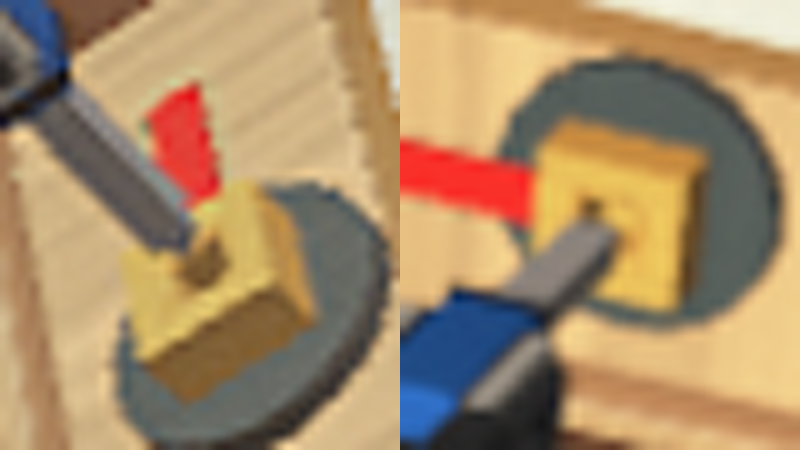

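The side view shows the tip at (180,245) just short of the recess at (201,257). The top view has the tip at (603,230) and the recess at (613,219). It is aligned to within about 1 mm, so I'll push in gently.

Call:
{"fn": "arm_command", "kwargs": {"series": [{"x":0.5,"y":0,"z":4,"rx":0,"ry":0,"rz":-0.3,"gripper":1},{"x":0,"y":0,"z":3,"rx":0,"ry":0,"rz":0,"gripper":1},{"x":0,"y":0,"z":3,"rx":0,"ry":0,"rz":0,"gripper":1},{"x":0,"y":0,"z":2,"rx":0,"ry":0,"rz":0,"gripper":1},{"x":0,"y":0,"z":0,"rx":0,"ry":0,"rz":0,"gripper":1}]}}

```text
time_s: 6.67
ee_pos: [0.5013, 0.1765, 0.1613]
ee_rot: [-179.8, 31.9, 164.6]
wrist_force: [-1.1, 0.4, -2.2]
grip_width: 0.249
finger_force: 59.9
```

```bash
cat > st.py <<'E'
from h import *;from bench import robot;import sys
s=robot.read_state();sp=float(sys.argv[1]);p,R=insT(sp,0)
Rm=Ro.from_euler('xyz',s['ee_rot'],degrees=True);tip=s['ee_pos']+Rm.apply([0,0,L])
q=R.inv().apply((tip-rec)*1e3);print('tip rel mouth in ideal tool frame (z=depth)',q.round(1),'rot err',(R.inv()*Rm).as_rotvec(degrees=True).round(1),'F tool',Rm.inv().apply(s['wrist_force']).round(1),'M',Rm.inv().apply(s['moment']).round(2),'j',s['joint_pos'].round(0),'t',s['time_s'])
E
python3 st.py 0
```

```text
tip rel mouth in ideal tool frame (z=depth) [0.9 1.1 3.8] rot err [ 0.2  0.1 -0.1] F tool [2.2 0.1 1.3] M [-0.08  0.86  0.01] j [ 32.   6. -30.  32. -23.  43.] t 6.6667
```

Call:
{"fn": "arm_command", "kwargs": {"series": [{"x":0,"y":0,"z":3,"rx":0,"ry":0,"rz":0,"gripper":1},{"x":0,"y":0,"z":3,"rx":0,"ry":0,"rz":0,"gripper":1},{"x":0,"y":0,"z":0,"rx":0,"ry":0,"rz":0,"gripper":1}]}}

```text
time_s: 6.92
ee_pos: [0.5043, 0.176, 0.1562]
ee_rot: [-179.8, 31.8, 164.6]
wrist_force: [-3.9, 1.8, 1.5]
grip_width: 0.25
finger_force: 60.5
```

```bash
python3 st.py 0
```

```text
tip rel mouth in ideal tool frame (z=depth) [1.  1.4 9.7] rot err [ 0.1  0.2 -0.1] F tool [ 2.9  0.7 -3.5] M [-0.17  1.35  0.02] j [ 32.   6. -30.  31. -23.  43.] t 6.9167
```

Call:
{"fn": "arm_command", "kwargs": {"series": [{"x":0,"y":0,"z":2,"rx":0,"ry":0,"rz":0,"gripper":1},{"x":0,"y":0,"z":2,"rx":0,"ry":0,"rz":0,"gripper":1},{"x":0,"y":0,"z":0,"rx":0,"ry":0,"rz":0,"gripper":1}]}}

```text
time_s: 7.17
ee_pos: [0.5061, 0.1758, 0.153]
ee_rot: [-179.9, 31.8, 164.6]
wrist_force: [-6.4, 3.3, 1.4]
grip_width: 0.252
finger_force: 60.8
```

```bash
python3 st.py 0
```

```text
tip rel mouth in ideal tool frame (z=depth) [ 1.2  1.7 13.4] rot err [ 0.1  0.2 -0.1] F tool [ 5.3  1.5 -5. ] M [-0.22  1.63 -0.02] j [ 32.   7. -30.  31. -23.  43.] t 7.1667
```

Call:
{"fn": "arm_command", "kwargs": {"series": [{"x":0,"y":0,"z":-3,"rx":0,"ry":0,"rz":0,"gripper":1},{"x":1.5,"y":0.5,"z":-3,"rx":0,"ry":0,"rz":0,"gripper":1},{"x":0,"y":0,"z":2,"rx":0,"ry":0,"rz":0,"gripper":1},{"x":0,"y":0,"z":2,"rx":0,"ry":0,"rz":0,"gripper":1},{"x":0,"y":0,"z":0,"rx":0,"ry":0,"rz":0,"gripper":1}]}}

```text
time_s: 7.58
ee_pos: [0.5047, 0.1766, 0.1542]
ee_rot: [-179.9, 31.9, 164.6]
wrist_force: [-3.8, 1.9, 0.8]
grip_width: 0.251
finger_force: 60.5
```

```bash
python3 st.py 0
```

```text
tip rel mouth in ideal tool frame (z=depth) [ 1.8  2.1 11.6] rot err [ 0.1  0.1 -0.1] F tool [ 3.1  0.8 -2.9] M [-0.31  1.32  0.05] j [ 32.   6. -30.  31. -23.  43.] t 7.5833
```

Call:
{"fn": "arm_command", "kwargs": {"series": [{"x":1.5,"y":0.5,"z":-2,"rx":0,"ry":0,"rz":0,"gripper":1},{"x":0,"y":0,"z":0,"rx":0,"ry":0,"rz":0,"gripper":1},{"x":0,"y":0,"z":2,"rx":0,"ry":0,"rz":0,"gripper":1},{"x":0,"y":0,"z":0,"rx":0,"ry":0,"rz":0,"gripper":1}]}}

```text
time_s: 7.92
ee_pos: [0.5041, 0.1771, 0.154]
ee_rot: [-179.9, 32.0, 164.5]
wrist_force: [-2.6, 0.2, 2.0]
grip_width: 0.249
finger_force: 60.4
```

```bash
python3 st.py 0; python3 - <<'E'
from h import *;from bench import robot
c=robot.capture('side');t=robot.capture('top')
f=lambda im,x,y,w,h,W,H:cv2.resize(im[y:y+h,x:x+w],(W,H),interpolation=cv2.INTER_CUBIC)
cv2.imwrite('pics/in.png',np.hstack([f(c['frame'],184,80,40,45,400,450),f(t['frame'],122,165,40,45,400,450)]))
E
```

```text
tip rel mouth in ideal tool frame (z=depth) [ 2.4  2.4 11.4] rot err [ 0.1 -0.  -0. ] F tool [ 1.1 -0.5 -3.1] M [-0.07  0.62 -0.02] j [ 32.   6. -30.  31. -23.  43.] t 7.9167
```

View pics/in.png

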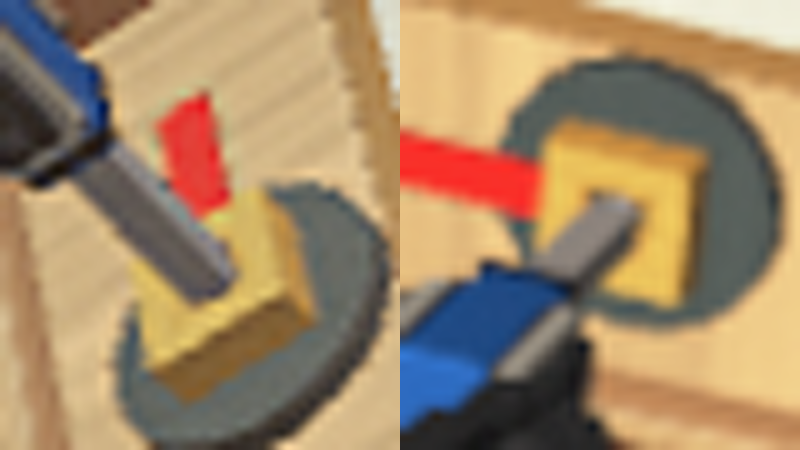

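The side view shows the hub and keeper pushed in by about 3 mm (keeper end moved from (195,85) to (205,95)), with the shank at (216,282) on the mouth. The key is nose-deep but its square is caught on the chamfer. I'll wiggle under light pressure.

Call:
{"fn": "arm_command", "kwargs": {"series": [{"x":0,"y":0.7,"z":0,"rx":0,"ry":0,"rz":0,"gripper":1},{"x":0,"y":0.7,"z":0,"rx":0,"ry":0,"rz":0,"gripper":1},{"x":0,"y":0,"z":0,"rx":0,"ry":0,"rz":0,"gripper":1}]}}

```text
time_s: 8.27
ee_pos: [0.5037, 0.1783, 0.1531]
ee_rot: [-179.8, 31.9, 164.6]
wrist_force: [-0.1, -0.2, -1.4]
grip_width: 0.25
finger_force: 60.0
```

```bash
python3 st.py 0
```

```text
tip rel mouth in ideal tool frame (z=depth) [ 3.6  3.4 11.7] rot err [ 0.2  0.1 -0.1] F tool [ 0.7 -0.2  1.2] M [-0.06  0.66  0.02] j [ 32.   6. -30.  31. -23.  43.] t 8.2667
```

Call:
{"fn": "arm_command", "kwargs": {"series": [{"x":0,"y":0,"z":0,"rx":0,"ry":0,"rz":3,"gripper":1},{"x":0,"y":0,"z":0,"rx":0,"ry":0,"rz":2,"gripper":1},{"x":0,"y":0,"z":0,"rx":0,"ry":0,"rz":0,"gripper":1}]}}

```text
time_s: 8.52
ee_pos: [0.5036, 0.1783, 0.1531]
ee_rot: [177.1, 31.8, 158.7]
wrist_force: [0.4, 0.1, -0.5]
grip_width: 0.248
finger_force: 60.0
```

```bash
python3 st.py 0
```

```text
tip rel mouth in ideal tool frame (z=depth) [ 3.6  3.4 11.8] rot err [0.2 0.1 5. ] F tool [0.  0.2 0.6] M [-0.02  0.65  0.01] j [ 32.   6. -30.  31. -23.  48.] t 8.5167
```

Fz went back to free and the lateral force is zero, so the square dropped in. Undo the turn and push on.

Call:
{"fn": "arm_command", "kwargs": {"series": [{"x":0,"y":0,"z":0,"rx":0,"ry":0,"rz":-5,"gripper":1},{"x":0,"y":0,"z":2,"rx":0,"ry":0,"rz":0,"gripper":1},{"x":0,"y":0,"z":2,"rx":0,"ry":0,"rz":0,"gripper":1},{"x":0,"y":0,"z":0,"rx":0,"ry":0,"rz":0,"gripper":1}]}}

```text
time_s: 8.85
ee_pos: [0.506, 0.1778, 0.1499]
ee_rot: [-179.9, 31.9, 164.5]
wrist_force: [-1.7, 0.7, 0.6]
grip_width: 0.248
finger_force: 60.3
```

```bash
python3 st.py 0
```

```text
tip rel mouth in ideal tool frame (z=depth) [ 3.3  3.6 15.7] rot err [0.1 0.1 0. ] F tool [ 1.3  0.3 -1.5] M [ 0.01  0.69 -0.01] j [ 32.   7. -30.  30. -23.  43.] t 8.85
```

Call:
{"fn": "arm_command", "kwargs": {"series": [{"x":0,"y":0,"z":1,"rx":0,"ry":0,"rz":0,"gripper":1},{"x":0,"y":0,"z":1,"rx":0,"ry":0,"rz":0,"gripper":1},{"x":0,"y":0,"z":0,"rx":0,"ry":0,"rz":0,"gripper":1}]}}

```text
time_s: 9.1
ee_pos: [0.5069, 0.1776, 0.1484]
ee_rot: [-179.8, 31.9, 164.6]
wrist_force: [-2.0, 0.7, 1.6]
grip_width: 0.253
finger_force: 60.2
```

```bash
python3 st.py 0
```

```text
tip rel mouth in ideal tool frame (z=depth) [ 3.2  3.6 17.4] rot err [ 0.1  0.1 -0. ] F tool [ 1.   0.1 -2.5] M [0.05 0.82 0.03] j [ 32.   7. -30.  30. -23.  43.] t 9.1
```

Call:
{"fn": "arm_command", "kwargs": {"series": [{"x":0,"y":0,"z":1.5,"rx":0,"ry":0,"rz":0,"gripper":1},{"x":0,"y":0,"z":1.5,"rx":0,"ry":0,"rz":0,"gripper":1},{"x":0,"y":0,"z":1.5,"rx":0,"ry":0,"rz":0,"gripper":1},{"x":0,"y":0,"z":0,"rx":0,"ry":0,"rz":0,"gripper":1},{"x":0,"y":0,"z":0,"rx":0,"ry":0,"rz":0,"gripper":1}]}}

```text
time_s: 9.52
ee_pos: [0.5092, 0.177, 0.1447]
ee_rot: [-179.8, 31.9, 164.6]
wrist_force: [-4.4, 0.4, 2.8]
grip_width: 0.248
finger_force: 60.5
```

```bash
python3 st.py 0
```

```text
tip rel mouth in ideal tool frame (z=depth) [ 3.2  3.7 21.9] rot err [ 0.1  0.1 -0.1] F tool [ 2.1 -0.8 -4.7] M [0.12 0.98 0.  ] j [ 32.   8. -30.  29. -23.  43.] t 9.5167
```

Call:
{"fn": "arm_command", "kwargs": {"series": [{"x":0,"y":0,"z":0.5,"rx":0,"ry":0,"rz":5,"gripper":1},{"x":0,"y":0,"z":0,"rx":0,"ry":0,"rz":5,"gripper":1},{"x":0,"y":0,"z":0,"rx":0,"ry":0,"rz":5,"gripper":1},{"x":0,"y":0,"z":0,"rx":0,"ry":0,"rz":5,"gripper":1},{"x":0,"y":0,"z":0,"rx":0,"ry":0,"rz":0,"gripper":1}]}}

```text
time_s: 9.93
ee_pos: [0.5094, 0.1771, 0.1444]
ee_rot: [168.1, 29.8, 141.3]
wrist_force: [-4.3, 0.6, 3.8]
grip_width: 0.254
finger_force: 60.7
```

```bash
python3 st.py 0
```

```text
tip rel mouth in ideal tool frame (z=depth) [ 3.2  3.8 22.2] rot err [ 0.1  0.1 20. ] F tool [ 1.3 -1.1 -5.5] M [ 0.47  0.97 -0.03] j [ 32.   8. -30.  29. -23.  63.] t 9.9333
```

Call:
{"fn": "arm_command", "kwargs": {"series": [{"x":0,"y":0,"z":0,"rx":0,"ry":0,"rz":6,"gripper":1},{"x":0,"y":0,"z":0,"rx":0,"ry":0,"rz":6,"gripper":1},{"x":0,"y":0,"z":0,"rx":0,"ry":0,"rz":6,"gripper":1},{"x":0,"y":0,"z":0,"rx":0,"ry":0,"rz":6,"gripper":1},{"x":0,"y":0,"z":0,"rx":0,"ry":0,"rz":0,"gripper":1}]}}

```text
time_s: 10.35
ee_pos: [0.5095, 0.177, 0.1445]
ee_rot: [156.7, 22.5, 115.9]
wrist_force: [-3.3, 0.7, 3.6]
grip_width: 0.251
finger_force: 60.6
```

```bash
python3 st.py 0
```

```text
tip rel mouth in ideal tool frame (z=depth) [ 3.   3.8 22.3] rot err [ 0.1  0.  43.9] F tool [ 0.5 -0.8 -4.8] M [0.69 0.53 0.02] j [ 32.   8. -30.  29. -23.  87.] t 10.35
```

Call:
{"fn": "arm_command", "kwargs": {"series": [{"x":0,"y":0,"z":0,"rx":0,"ry":0,"rz":6,"gripper":1},{"x":0,"y":0,"z":0,"rx":0,"ry":0,"rz":6,"gripper":1},{"x":0,"y":0,"z":0,"rx":0,"ry":0,"rz":6,"gripper":1},{"x":0,"y":0,"z":0,"rx":0,"ry":0,"rz":6,"gripper":1},{"x":0,"y":0,"z":0,"rx":0,"ry":0,"rz":0,"gripper":1}]}}

```text
time_s: 10.77
ee_pos: [0.5096, 0.1768, 0.1445]
ee_rot: [150.0, 11.6, 93.5]
wrist_force: [-3.5, 0.7, 3.3]
grip_width: 0.249
finger_force: 60.6
```

```bash
python3 st.py 0
```

```text
tip rel mouth in ideal tool frame (z=depth) [ 2.9  3.6 22.3] rot err [ 0.1 -0.  67.8] F tool [ 0.2 -1.3 -4.6] M [ 0.76  0.15 -0.03] j [ 32.   8. -30.  29. -23. 110.] t 10.7667
```

Call:
{"fn": "arm_command", "kwargs": {"series": [{"x":0,"y":0,"z":0,"rx":0,"ry":0,"rz":6,"gripper":1},{"x":0,"y":0,"z":0,"rx":0,"ry":0,"rz":6,"gripper":1},{"x":0,"y":0,"z":0,"rx":0,"ry":0,"rz":6,"gripper":1},{"x":0,"y":0,"z":0,"rx":0,"ry":0,"rz":4,"gripper":1},{"x":0,"y":0,"z":0,"rx":0,"ry":0,"rz":0,"gripper":1}]}}

```text
time_s: 11.18
ee_pos: [0.5097, 0.1767, 0.1446]
ee_rot: [148.0, 0.3, 74.7]
wrist_force: [-3.4, -0.2, 4.4]
grip_width: 0.249
finger_force: 60.6
```

```bash
python3 st.py 0
```

```text
tip rel mouth in ideal tool frame (z=depth) [ 2.7  3.5 22.3] rot err [ 0.1 -0.1 89.7] F tool [-1.1 -0.5 -5.4] M [ 0.7  -0.32 -0.02] j [ 32.   8. -30.  29. -23. 132.] t 11.1833
```

Call:
{"fn": "arm_command", "kwargs": {"series": [{"x":0,"y":0,"z":0,"rx":0,"ry":0,"rz":3,"gripper":1},{"x":0,"y":0,"z":0,"rx":0,"ry":0,"rz":3,"gripper":1},{"x":0,"y":0,"z":0,"rx":0,"ry":0,"rz":0,"gripper":1}]}}

```text
time_s: 11.43
ee_pos: [0.5097, 0.1766, 0.1445]
ee_rot: [148.1, -2.9, 69.6]
wrist_force: [-2.8, -0.8, 3.7]
grip_width: 0.252
finger_force: 60.7
```

```bash
python3 st.py 0
```

```text
tip rel mouth in ideal tool frame (z=depth) [ 2.7  3.4 22.3] rot err [ 0.1 -0.1 95.7] F tool [-1.6 -0.  -4.4] M [ 0.56 -0.49 -0.02] j [ 32.   8. -30.  29. -23. 138.] t 11.4333
```

Not at the stop yet, so keep turning until the moment rises.

Call:
{"fn": "arm_command", "kwargs": {"series": [{"x":0,"y":0,"z":0,"rx":0,"ry":0,"rz":3,"gripper":1},{"x":0,"y":0,"z":0,"rx":0,"ry":0,"rz":2,"gripper":1},{"x":0,"y":0,"z":0,"rx":0,"ry":0,"rz":0,"gripper":1}]}}

```text
time_s: 11.68
ee_pos: [0.5097, 0.1766, 0.1445]
ee_rot: [148.5, -5.5, 65.3]
wrist_force: [-3.2, -1.1, 4.7]
grip_width: 0.248
finger_force: 60.7
```

```bash
python3 st.py 0
```

```text
tip rel mouth in ideal tool frame (z=depth) [ 2.7  3.4 22.3] rot err [ 1.000e-01 -1.000e-01  1.007e+02] F tool [-1.9  0.4 -5.4] M [ 0.49 -0.62 -0.04] j [ 32.   8. -30.  29. -23. 143.] t 11.6833
```

Call:
{"fn": "arm_command", "kwargs": {"series": [{"x":0,"y":0,"z":0,"rx":0,"ry":0,"rz":2,"gripper":1},{"x":0,"y":0,"z":0,"rx":0,"ry":0,"rz":1,"gripper":1},{"x":0,"y":0,"z":0,"rx":0,"ry":0,"rz":0,"gripper":1}]}}

```text
time_s: 11.93
ee_pos: [0.5096, 0.1766, 0.1445]
ee_rot: [148.7, -7.1, 62.7]
wrist_force: [-3.6, -2.7, 3.9]
grip_width: 0.248
finger_force: 60.8
```

```bash
python3 st.py 0
```

```text
tip rel mouth in ideal tool frame (z=depth) [ 2.8  3.3 22.3] rot err [ 1.000e-01 -1.000e-01  1.038e+02] F tool [-3.5  0.6 -4.8] M [ 0.23 -0.79 -0.25] j [ 32.   8. -30.  29. -23. 146.] t 11.9333
```

Call:
{"fn": "arm_command", "kwargs": {"series": [{"x":0,"y":0,"z":0,"rx":0,"ry":0,"rz":1.5,"gripper":1},{"x":0,"y":0,"z":0,"rx":0,"ry":0,"rz":1,"gripper":1},{"x":0,"y":0,"z":0,"rx":0,"ry":0,"rz":0,"gripper":1},{"x":0,"y":0,"z":0,"rx":0,"ry":0,"rz":0,"gripper":1}]}}

```text
time_s: 12.27
ee_pos: [0.5096, 0.1766, 0.1444]
ee_rot: [149.1, -8.4, 60.4]
wrist_force: [-2.6, -2.0, 4.5]
grip_width: 0.248
finger_force: 60.8
```

```bash
python3 st.py 0; python3 - <<'E'
from h import *;from bench import robot
c=robot.capture('side');t=robot.capture('top')
for x in(c,t):print([(b[0],b[1].tolist(),b[2]) for b in blobs(x,(0,190,120),(5,255,255))[0]])
f=lambda im,x,y,w,h,W,H:cv2.resize(im[y:y+h,x:x+w],(W,H),interpolation=cv2.INTER_CUBIC)
cv2.imwrite('pics/turned.png',np.hstack([f(c['frame'],180,70,50,56,400,450),f(t['frame'],115,155,50,56,400,450)]))
E
```

```text
tip rel mouth in ideal tool frame (z=depth) [ 2.8  3.3 22.4] rot err [ 2.000e-01 -1.000e-01  1.064e+02] F tool [-2.3  1.4 -4.9] M [-0.03 -0.89 -0.23] j [ 32.   8. -30.  29. -23. 149.] t 12.2667
[(23, [253.3, 58.3], [251, 54, 6, 13]), (19, [270.7, 63.9], [266, 61, 9, 8]), (24, [271.3, 83.8], [262, 82, 16, 6]), (20, [92.4, 93.8], [89, 92, 8, 5]), (74, [222.0, 99.9], [213, 93, 18, 14])]
[(55, [206.3, 89.4], [203, 86, 8, 8]), (200, [144.0, 127.1], [140, 112, 9, 31]), (179, [126.7, 132.2], [114, 119, 26, 27]), (162, [164.6, 133.2], [155, 123, 20, 23]), (92, [145.5, 169.9], [143, 161, 6, 18]), (268, [410.5, 232.1], [395, 224, 31, 18])]
```

View pics/turned.png

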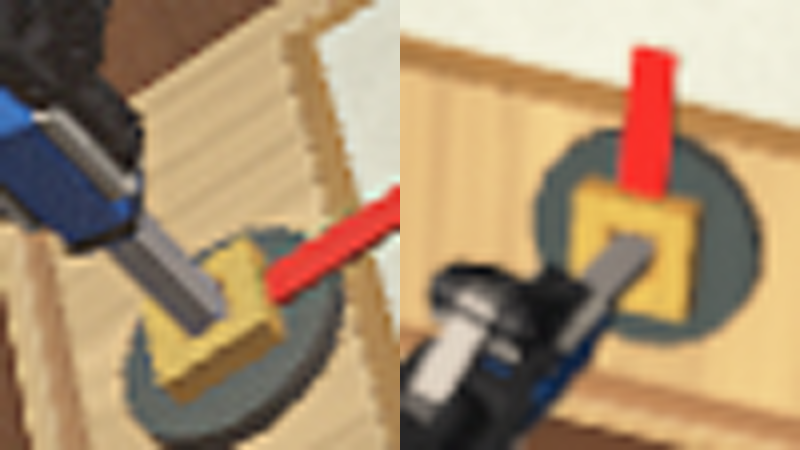

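The view shows the red keeper running up the slope over the frame (top crop (655,50) to (643,192)), and Mz rose at the stop. I'll take the torque off and withdraw along the axis.

Call:
{"fn": "arm_command", "kwargs": {"series": [{"x":0,"y":0,"z":0,"rx":0,"ry":0,"rz":-4,"gripper":1},{"x":0,"y":0,"z":0,"rx":0,"ry":0,"rz":-3,"gripper":1},{"x":0,"y":0,"z":-3,"rx":0,"ry":0,"rz":0,"gripper":1},{"x":0,"y":0,"z":-3,"rx":0,"ry":0,"rz":0,"gripper":1},{"x":0,"y":0,"z":-3,"rx":0,"ry":0,"rz":0,"gripper":1}]}}

```text
time_s: 12.78
ee_pos: [0.5049, 0.1779, 0.1519]
ee_rot: [148.4, -4.9, 66.3]
wrist_force: [3.9, -3.6, -2.8]
grip_width: 0.251
finger_force: 59.5
```

```bash
python3 st.py 90
```

```text
tip rel mouth in ideal tool frame (z=depth) [ 3.3 -3.1 13.5] rot err [ 0.1 -0.2  9.5] F tool [-2.   2.9  4.9] M [-0.33 -0.45 -0.02] j [ 32.   7. -30.  31. -23. 143.] t 12.7833
```

Call:
{"fn": "arm_command", "kwargs": {"series": [{"x":0,"y":0,"z":-4,"rx":0,"ry":0,"rz":0,"gripper":1},{"x":0,"y":0,"z":-5,"rx":0,"ry":0,"rz":0,"gripper":1},{"x":0,"y":0,"z":-10,"rx":0,"ry":0,"rz":0,"gripper":1},{"x":0,"y":0,"z":-20,"rx":0,"ry":0,"rz":0,"gripper":1},{"x":0,"y":0,"z":-20,"rx":0,"ry":0,"rz":0,"gripper":1}]}}

```text
time_s: 13.2
ee_pos: [0.4731, 0.1871, 0.2012]
ee_rot: [148.6, -4.8, 66.4]
wrist_force: [0.1, 0.9, -1.0]
grip_width: 0.252
finger_force: 59.8
```

```bash
python3 st.py 90; python3 - <<'E'
from h import *;from bench import robot
c=robot.capture('side');t=robot.capture('top')
for x,y in((c,(222,99.9)),(t,(145.5,169.9))):print([(b[0],b[1].tolist(),b[2]) for b in blobs(x,(0,190,120),(5,255,255))[0] if abs(b[1]-y).max()<8])
plan([.4441,-.1557,.19],down(87),robot.read_state(),15)
E
```

```text
tip rel mouth in ideal tool frame (z=depth) [  3.8  -5.3 -45.9] rot err [ 0.3 -0.1  9.4] F tool [ 0.8 -0.8  0.8] M [ 0.55 -0.11 -0.06] j [ 36.   1. -27.  40. -24. 146.] t 13.2
[(73, [219.8, 98.4], [212, 92, 18, 14])]
[(95, [144.4, 170.7], [141, 162, 7, 18])]
TCP [0.4748 0.1889 0.2046] [148.38  -5.16  66.56] F [ 0.3 -0.2 -0.3] t 13.3 g 0.25
N 15 total tool shift [-328.4  100.6   44.3] rot [ 32.18   0.66 -21.33] per-row rot [ 2.15  0.04 -1.42]
[-21.9, 6.7, 3.0] [-22.1, 6.3, 2.7] [-22.2, 5.8, 2.4] [-22.3, 5.4, 2.2] [-22.5, 4.9, 2.0] [-22.6, 4.4, 1.8] [-22.7, 3.9, 1.7] [-22.8, 3.4, 1.5] [-22.9, 2.9, 1.4] [-22.9, 2.4, 1.2] [-23.0, 1.8, 1.2] [-23.0, 1.3, 1.1] [-23.0, 0.8, 1.0] [-23.1, 0.2, 1.0] [-23.1, -0.3, 1.0]
```

Call:
{"fn": "arm_command", "kwargs": {"series": [{"x":-22,"y":6.5,"z":2,"rx":2.15,"ry":0.04,"rz":-1.42,"gripper":1},{"x":-22,"y":6.5,"z":2,"rx":2.15,"ry":0.04,"rz":-1.42,"gripper":1},{"x":-22,"y":6,"z":2,"rx":2.15,"ry":0.04,"rz":-1.42,"gripper":1},{"x":-22.5,"y":5.5,"z":2,"rx":2.15,"ry":0.04,"rz":-1.42,"gripper":1},{"x":-22.5,"y":5,"z":2,"rx":2.15,"ry":0.04,"rz":-1.42,"gripper":1}]}}

```text
time_s: 13.72
ee_pos: [0.4627, 0.0717, 0.1991]
ee_rot: [159.0, -2.0, 73.0]
wrist_force: [0.5, -0.4, -2.4]
grip_width: 0.247
finger_force: 60.0
```

Call:
{"fn": "arm_command", "kwargs": {"series": [{"x":-22.5,"y":4.5,"z":2,"rx":2.15,"ry":0.04,"rz":-1.42,"gripper":1},{"x":-22.5,"y":4,"z":1.5,"rx":2.15,"ry":0.04,"rz":-1.42,"gripper":1},{"x":-23,"y":3.5,"z":1.5,"rx":2.15,"ry":0.04,"rz":-1.42,"gripper":1},{"x":-23,"y":3,"z":1.5,"rx":2.15,"ry":0.04,"rz":-1.42,"gripper":1},{"x":-23,"y":2.5,"z":1,"rx":2.15,"ry":0.04,"rz":-1.42,"gripper":1}]}}

```text
time_s: 14.13
ee_pos: [0.453, -0.0438, 0.1952]
ee_rot: [169.6, -0.2, 79.8]
wrist_force: [-0.7, -1.3, -1.6]
grip_width: 0.25
finger_force: 60.0
```

Call:
{"fn": "arm_command", "kwargs": {"series": [{"x":-23,"y":2,"z":1,"rx":2.15,"ry":0.04,"rz":-1.42,"gripper":1},{"x":-23,"y":1.5,"z":1,"rx":2.15,"ry":0.04,"rz":-1.42,"gripper":1},{"x":-23,"y":1,"z":1,"rx":2.15,"ry":0.04,"rz":-1.42,"gripper":1},{"x":-23,"y":0,"z":1,"rx":2.15,"ry":0.04,"rz":-1.42,"gripper":1},{"x":-23,"y":0,"z":1,"rx":2.15,"ry":0.04,"rz":-1.42,"gripper":1}]}}

```text
time_s: 14.55
ee_pos: [0.4433, -0.1586, 0.191]
ee_rot: [-179.7, 0.2, 86.9]
wrist_force: [1.7, -0.5, -0.3]
grip_width: 0.248
finger_force: 60.0
```

Call:
{"fn": "arm_command", "kwargs": {"series": [{"x":0,"y":0,"z":0,"rx":0,"ry":0,"rz":0,"gripper":1},{"x":0,"y":0,"z":0,"rx":0,"ry":0,"rz":0,"gripper":1}]}}

```text
time_s: 14.72
ee_pos: [0.4437, -0.1584, 0.1906]
ee_rot: [-179.7, 0.2, 86.7]
wrist_force: [0.0, 0.9, -0.9]
grip_width: 0.251
finger_force: 60.0
```

```bash
python3 - <<'E'
from h import *;from bench import robot
s=robot.read_state();plan([.4441,-.1557,.13],down(87),s,1);print(s['joint_pos'].round(0))
t=robot.capture('top');m=blobs(t,(0,190,120),(5,255,255))[1]
k=np.argwhere(m==m[170,144])[:,::-1].astype(np.float32);v=cv2.fitLine(k,cv2.DIST_L2,0,.01,.01).ravel()
# keeper direction on a plane parallel to the face through the hub
def onpl(u,v_):
    o,d=ray(t,u,v_);return o+d*(n@(rec-n*.005-o))/(n@d)
e=onpl(*(v[2:]+5*v[:2]))-onpl(*(v[2:]-5*v[:2]));e*=np.sign(e@sx);u=np.cos(a)*sx+np.sin(a)*np.array([0,0,1]);ys=np.cross(n,u)
print('keeper angle past stand+y (deg)',np.degrees(np.arctan2(e@u,e@ys)))
E
```

```text
TCP [ 0.4437 -0.1584  0.1906] [-179.73    0.2    86.67] F [ 0.   0.9 -0.9] t 14.7 g 0.251
N 1 total tool shift [ 2.9  0.5 60.6] rot [-0.27  0.19 -0.33] per-row rot [-0.27  0.19 -0.33]
[2.9, 0.5, 60.6] 
[-19.  12.  -8.  70.  -0.  74.]
keeper angle past stand+y (deg) 88.79774868576243
```

Call:
{"fn": "arm_command", "kwargs": {"series": [{"x":3,"y":0.5,"z":20,"rx":-0.3,"ry":0.2,"rz":-0.3,"gripper":1},{"x":0,"y":0,"z":20,"rx":0,"ry":0,"rz":0,"gripper":1},{"x":0,"y":0,"z":18,"rx":0,"ry":0,"rz":0,"gripper":1},{"x":0,"y":0,"z":0,"rx":0,"ry":0,"rz":0,"gripper":1},{"x":0,"y":0,"z":0,"rx":0,"ry":0,"rz":0,"gripper":1}]}}

```text
time_s: 15.18
ee_pos: [0.4431, -0.1537, 0.1333]
ee_rot: [-180.0, 0.0, 87.2]
wrist_force: [-0.3, -0.0, -1.3]
grip_width: 0.252
finger_force: 59.9
```

```bash
python3 - <<'E'
from h import *;from bench import robot
s=robot.read_state();plan([.4441,-.1557,.1065],down(87),s,1)
c=robot.capture('side')
tip=s['ee_pos']-[0,0,L];o=np.array([.4427,-.1561,.045]);print('crop px tip',(np.array(proj(c,tip))-[195,215])*8+4,'hole',(np.array(proj(c,o))-[195,215])*8+4)
cv2.imwrite('pics/back.png',cv2.resize(c['frame'][215:275,195:265],(560,480),interpolation=cv2.INTER_CUBIC))
E
```

```text
TCP [ 0.4431 -0.1537  0.1333] [-1.7996e+02  3.0000e-02  8.7180e+01] F [-0.3 -0.  -1.3] t 15.2 g 0.252
N 1 total tool shift [-1.9  1.1 26.8] rot [-0.04  0.03  0.18] per-row rot [-0.04  0.03  0.18]
[-1.9, 1.1, 26.8] 
crop px tip [274.1454749  202.42956771] hole [279.51050032 262.39564247]
```

Call:
{"fn": "arm_command", "kwargs": {"series": [{"x":-2,"y":1,"z":5,"rx":0,"ry":0,"rz":0,"gripper":1},{"x":0,"y":0,"z":5,"rx":0,"ry":0,"rz":0,"gripper":1},{"x":0,"y":0,"z":5,"rx":0,"ry":0,"rz":0,"gripper":1},{"x":0,"y":0,"z":4,"rx":0,"ry":0,"rz":0,"gripper":1},{"x":0,"y":0,"z":0,"rx":0,"ry":0,"rz":0,"gripper":1}]}}

```text
time_s: 15.65
ee_pos: [0.4444, -0.1571, 0.114]
ee_rot: [180.0, 0.1, 87.1]
wrist_force: [-0.6, 0.1, -0.8]
grip_width: 0.251
finger_force: 59.9
```

Call:
{"fn": "arm_command", "kwargs": {"series": [{"x":0,"y":0,"z":3,"rx":0,"ry":0,"rz":0,"gripper":1},{"x":0,"y":0,"z":3,"rx":0,"ry":0,"rz":0,"gripper":1},{"x":0,"y":0,"z":0,"rx":0,"ry":0,"rz":0,"gripper":1}]}}

```text
time_s: 15.9
ee_pos: [0.4447, -0.1572, 0.1083]
ee_rot: [180.0, 0.1, 87.1]
wrist_force: [-0.6, 1.1, -1.9]
grip_width: 0.249
finger_force: 59.9
```

Call:
{"fn": "arm_command", "kwargs": {"series": [{"x":1,"y":-0.5,"z":3,"rx":0,"ry":0,"rz":0,"gripper":1},{"x":0,"y":0,"z":3,"rx":0,"ry":0,"rz":0,"gripper":1},{"x":0,"y":0,"z":3,"rx":0,"ry":0,"rz":0,"gripper":1},{"x":0,"y":0,"z":3,"rx":0,"ry":0,"rz":0,"gripper":1},{"x":0,"y":0,"z":0,"rx":0,"ry":0,"rz":0,"gripper":1}]}}

```text
time_s: 16.32
ee_pos: [0.4442, -0.1561, 0.0962]
ee_rot: [180.0, 0.1, 87.1]
wrist_force: [0.7, -0.4, -0.6]
grip_width: 0.252
finger_force: 59.8
```

Smooth, 15 mm in. Down the rest.

Call:
{"fn": "arm_command", "kwargs": {"series": [{"x":0,"y":0,"z":4,"rx":0,"ry":0,"rz":0,"gripper":1},{"x":0,"y":0,"z":4,"rx":0,"ry":0,"rz":0,"gripper":1},{"x":0,"y":0,"z":4,"rx":0,"ry":0,"rz":0,"gripper":1},{"x":0,"y":0,"z":4,"rx":0,"ry":0,"rz":0,"gripper":1},{"x":0,"y":0,"z":0,"rx":0,"ry":0,"rz":0,"gripper":1}]}}

```text
time_s: 16.73
ee_pos: [0.4441, -0.1561, 0.0799]
ee_rot: [180.0, 0.1, 87.1]
wrist_force: [-1.0, 0.8, -1.4]
grip_width: 0.248
finger_force: 60.0
```

Call:
{"fn": "arm_command", "kwargs": {"series": [{"x":0,"y":0,"z":2,"rx":0,"ry":0,"rz":0,"gripper":1},{"x":0,"y":0,"z":1,"rx":0,"ry":0,"rz":0,"gripper":1},{"x":0,"y":0,"z":0,"rx":0,"ry":0,"rz":0,"gripper":1}]}}

```text
time_s: 16.98
ee_pos: [0.4446, -0.1563, 0.0777]
ee_rot: [179.9, 0.1, 87.1]
wrist_force: [-0.4, 0.2, -1.6]
grip_width: 0.249
finger_force: 60.0
```

Call:
{"fn": "arm_command", "kwargs": {"series": [{"x":0,"y":0,"z":1,"rx":0,"ry":0,"rz":0,"gripper":1},{"x":0,"y":0,"z":0,"rx":0,"ry":0,"rz":0,"gripper":1}]}}

```text
time_s: 17.15
ee_pos: [0.4446, -0.1563, 0.0769]
ee_rot: [179.9, 0.1, 87.1]
wrist_force: [-0.4, 0.6, -2.6]
grip_width: 0.249
finger_force: 60.0
```

Call:
{"fn": "arm_command", "kwargs": {"series": [{"x":0,"y":0,"z":0,"rx":0,"ry":0,"rz":0,"gripper":0.3},{"x":0,"y":0,"z":0,"rx":0,"ry":0,"rz":0,"gripper":0},{"x":0,"y":0,"z":0,"rx":0,"ry":0,"rz":0,"gripper":-0.2},{"x":0,"y":0,"z":0,"rx":0,"ry":0,"rz":0,"gripper":-0.2},{"x":0,"y":0,"z":0,"rx":0,"ry":0,"rz":0,"gripper":-0.2}]}}

```text
time_s: 17.57
ee_pos: [0.4449, -0.1564, 0.0771]
ee_rot: [179.9, 0.1, 87.1]
wrist_force: [0.5, -0.4, -0.7]
grip_width: 0.598
finger_force: 0.0
```

Call:
{"fn": "arm_command", "kwargs": {"series": [{"x":0,"y":0,"z":-15,"rx":0,"ry":0,"rz":0,"gripper":-0.2},{"x":0,"y":0,"z":-25,"rx":0,"ry":0,"rz":0,"gripper":-0.2},{"x":0,"y":0,"z":-35,"rx":0,"ry":0,"rz":0,"gripper":-0.2},{"x":0,"y":0,"z":-35,"rx":0,"ry":0,"rz":0,"gripper":-0.2},{"x":0,"y":0,"z":0,"rx":0,"ry":0,"rz":0,"gripper":-0.2}]}}

```text
time_s: 17.98
ee_pos: [0.4486, -0.1575, 0.1939]
ee_rot: [179.2, 0.3, 87.1]
wrist_force: [1.6, -0.1, 1.0]
grip_width: 0.602
finger_force: 0.0
```

```bash
python3 - <<'E'
from h import *;from bench import robot;import pickle
d=pickle.load(open('c0.pkl','rb'))
c=robot.capture('side');print(robot.read_state()['time_s'])
for x in(d['side'],c):print([(b[0],b[1].tolist(),b[2]) for b in blobs(x,(100,120,40),(125,255,255))[0] if 215<b[1][0]<245 and 215<b[1][1]<250])
E
```

```text
18.0333
[(275, [228.9, 232.9], [222, 221, 15, 25])]
[(282, [229.8, 232.9], [223, 221, 15, 25])]
```

```bash
python3 -c "
from bench import robot
print(robot.hand_in())"
```

```text
the job is handed in; nothing more can be done
None
```

The lock was turned clockwise until the key met firm resistance, leaving the red keeper over the frame at about 88° by camera, and it sprang back out. The key is fully back upright in its block, and the job was handed in at about 18 s; no verdict was returned.

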